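Pack the column-change kit into its fitted foam tray

TASK

The kit used for changing the chromatography column lies about on the worktop; pack it away in the foam tray. Lay each of the five pieces (long and short steel column, large and small syringe, tubing cutter) in the pocket cut to its own outline, fully down on the pale pocket floor, and leave all five lying there.

Things in the scene. Friction and masses are not known exactly. Their poses are not given: they have to be found in the camera images.
- column_long: The longer of two steel separation columns on the worktop, 172 mm long with its end plugs: 11 mm tube (axis at z = 9 mm) between end nuts 17 mm wide, 15 mm high, 63 to 79 mm either side of the middle. Origin: middle of its underside; y along the column, z up. Both ends alike: either way round fits. About 0.15 kg.
- column_short: The shorter steel separation column, 122 mm long with its end plugs: 11 mm tube (axis at z = 9 mm) between end nuts 17 mm wide, 15 mm high, 38 to 54 mm either side of the middle. Origin: middle of its underside; y along the column, z up. Either way round fits. About 0.1 kg.
- syringe_large: The larger of two plastic syringes, 116 mm long, lying. Origin: middle of its length, at its underside; y along it, nozzle at +58 mm, z up. Barrel 16 mm in diameter (grip it at the origin), axis at z = 11 mm, from y = -31 mm on; finger flange 32 mm wide (x), 19 mm high at y = -32 mm; plunger disc 20 mm in diameter at y = -57 mm. 0.03 kg.
- syringe_small: The smaller plastic syringe, 92 mm long, lying. Origin: middle of its length, at its underside; y along it, nozzle at +46 mm, z up. Barrel 13 mm in diameter (grip it at the origin), axis at z = 9 mm, from y = -30 mm on; finger flange 26 mm wide (x), 16 mm high at y = -31 mm; plunger disc 16 mm in diameter at y = -45 mm. 0.025 kg.
- tube_cutter: A flat yellow block-shaped tubing cutter, 32 x 66 x 16 mm (its body 13 mm high). Origin: centre of its underside; y along its 66 mm length, z up. Either way round fits. 0.05 kg.
- nest_column_long: Fixed foam block with the long column's pocket, 180 mm long (y), 19 mm wide, widened to 25 mm for the nuts at |y| = 58 to 90 mm. All five blocks: 63 x 200 x 18 mm, origin centre of underside, long side y; pale pocket floor at z = 6 mm, dark foam top at z = 18 mm; pockets are 4 mm larger than the thing all round, with a 3 mm lead-in at the top edge.
- nest_column_short: Foam block with the short column's pocket, 130 mm long (y), 19 mm wide, widened to 25 mm for the nuts at |y| = 33 to 65 mm. In all five blocks a dark finger groove (floor at z = 7 mm) crosses the middle in x: it spans |y| < 23 mm and runs on through the neighbouring blocks, so that fingers can go down beside the thing.
- nest_syringe_large: Foam block with the large syringe's pocket, 124 mm long, nozzle towards +y: 24 mm wide (x) for the barrel, 40 mm for the finger flange (y -37 to -27.5 mm), 28 mm for the plunger (y -62 to -37 mm). The five blocks lie side by side at 64 mm pitch in a fixed shallow metal tray, in an order that changes.
- nest_syringe_small: Foam block with the small syringe's pocket, 100 mm long, nozzle towards +y: 21 mm wide (x) for the barrel, 34 mm for the finger flange (y -36 to -26.5 mm), 24 mm for the plunger (y -50 to -36 mm). Underside of every block: 2 mm above the worktop. Tray rim: 22 mm above the worktop.
- nest_tube_cutter: Foam block with the tubing cutter's pocket, a rectangle 74 mm long (y) and 40 mm wide (x), crossed by the finger groove. The tray's rim stands 44 mm beside the middle of the block at either end of the row.
There are look-alikes about, which are no part of the job. Several things have the shape of the tube_cutter; the one meant has the colours described above.

How it is judged (in metres and radians):
At the end, for the whole second after the job is handed in: All five lie at rest in their own pockets: origin within 10 mm of the middle of its own block seen from above, long axis within 0.12 rad of the block's, underside on the pocket floor (origin less than 10.5 mm above the block's underside; the floor is at 6 mm) (horizontal distance between column_long and nest_column_long below 0.01 m and z of column_long in the frame of nest_column_long below 0.0105 m and angle between the y axis of column_long and the y axis of nest_column_long, either way round below 0.12 rad and linear speed of each of column_long, column_short, syringe_large, syringe_small, tube_cutter below 0.02 m/s and horizontal distance between column_short and nest_column_short below 0.01 m and z of column_short in the frame of nest_column_short below 0.0105 m and angle between the y axis of column_short and the y axis of nest_column_short, either way round below 0.12 rad and horizontal distance between syringe_large and nest_syringe_large below 0.01 m and z of syringe_large in the frame of nest_syringe_large below 0.0105 m and angle between the y axis of syringe_large and the y axis of nest_syringe_large, either way round below 0.12 rad and horizontal distance between syringe_small and nest_syringe_small below 0.01 m and z of syringe_small in the frame of nest_syringe_small below 0.0105 m and angle between the y axis of syringe_small and the y axis of nest_syringe_small, either way round below 0.12 rad and horizontal distance between tube_cutter and nest_tube_cutter below 0.01 m and z of tube_cutter in the frame of nest_tube_cutter below 0.0105 m and angle between the y axis of tube_cutter and the y axis of nest_tube_cutter, either way round below 0.12 rad); the robot touches nothing.
It also fails if it takes over 104 s, if anything falls off the work surface, if the arm or the gripper's body presses on something with over 40 N, if the wrist force passes 120 N, or if a joint passes its speed limit or range.

ROBOT

A 6-joint arm with a two-finger parallel gripper is mounted at the origin on a cart in front of the work surface, level with it; the furniture and walls round the work are solid. World frame = base frame: x ahead of the robot, y to its left, z up, the work surface at z = 0. Lengths are in mm, angles in rad, forces in N, time in s.
With the tool pointing down it reaches from about 300 to 775 mm from the base axis. Payload 14.6 kg.
Tool frame: the origin (TCP) lies on the centre line of the jaws, within the pads' length; the fingertips stand 8 mm ahead of it and the grasp point (between the pads) lies 11 mm behind it; z points along the fingers, y is the line along which they close (so a half turn about z gives the same grasp; the last joint's range is limited). The gripper opens to 94 mm and grips with 3 to 60 N. Pads are 16 mm wide; open, the fingers measure 119 mm over their backs; the gripper's body (75 mm by 177 mm) begins 78 mm behind the grasp point.
Start: joints at [1.096, 0.3, 1.521, -0, 1.321, -0.067], TCP at [218.121, 504.888, 187.946] pointing down, gripper open.
Joint ranges: [-3.03, 3.03], [-0.79, 2.21], [0.23, 2.52], [-1.04, 4.18], [0, 3.07], [-2.55, 2.55]. Speed limits (rad/s): [2.22, 2.22, 2.57, 3.14, 3.14, 3.14].

INTERFACE

Orientations are given as [roll, pitch, yaw] about the fixed x, y, z axes, in that order (R = Rz(yaw) Ry(pitch) Rx(roll)).
In Python, from cell import manip gives the robot as it stands.
- The arm moves only by the tool jog_arm, never from a script. Its argument "rows" is one flat list of numbers, 7 for each row, row after row: the shift along the world's x, y, z in cm, then the turn, a rotation vector about the world's x, y, z in rad, then the closure, from 0 (fully open) to 1 (shut). In form: [dx, dy, dz, rx, ry, rz, fingers, dx, dy, dz, rx, ry, rz, fingers, ...]. A call has 1 to 20 rows; each row shifts and turns the commanded pose from where the row before left it; what a row does not reach is not made up. A row lasts 1/12 s, in which the tool goes at most 41.7 mm and 7.16 degrees, less where a joint would pass 70% of its speed; a pose out of reach is approached as far as the arm can. A call with a gripper value outside its range is refused whole. The fingers move at their own pace and stop on an object; "newtons" is the grip in N (left out, the last holds). Time passes only in rows, so rows that do not move let the fingers close. It gives the time, the measured TCP pose, the force, the opening and the grip force at its end, in the units of the state.
- manip.read_state(): the state, without advancing time (a new reading comes with each control period).
- manip.camera(name): name is "scene" or "top"; returns (picture, depth): 480x640x3 uint8, blue, green, red; 480x640 float32, mm along the optical axis (not along the pixel's ray), 0 where there is no reading.
- manip.camera_model(name): a dict with "K" (3x3 intrinsics, pixels), "R" (3x3) and "t" (3): a world point X has camera coordinates R X + t. Camera axes: x right, y down, z forward; pixel columns grow to the right and rows downward; lengths in mm; the calibration is good to about 2 mm. A picture is of the moment at which its call begins. camera_model takes no time and is no camera call.
- manip.sign_off(): hands the job in; it is judged then, once.
The state is a dict: "clock": time; "joints": joint angles; "qd": joint speeds; "effort": joint torques, N m; "eef_pos": TCP position; "eef_rot": TCP orientation; "wrist_force": force on the tool from outside, world axes, zero at the start; "moment": the same for the moment, N m; "finger_gap": finger opening in mm; "finger_force": force on a finger pad.
Only numpy, scipy, OpenCV 4.12 (cv2) and the standard library are available. Lean on these libraries where they do the work, as an engineer would, in place of code of your own. Each camera call takes 0.05 s, during which the arm holds its last target. There are 200 camera calls.

## Working session

There is one attempt and no reset: what is moved stays moved. The work goes in short steps, Python scripts to look and compute and a tool call to move; the robot and the scene stay as the last step left them, time stands still between calls to the robot, and variables do not carry over. Pictures are saved under pics/ and viewed, at most 14 in all, crops included, and the job is handed in when it is done.

Besides the shell and the picture viewer there is one more tool, called after "Call:" as a command line: name --argument value ..., lists and objects as JSON in quotes. jog_arm: Moves the arm, as the interface text tells. Its arguments: {"type":"object","properties":{"rows":{"type":"array"},"newtons":{"type":"number"}},"required":["rows"]}

```bash
ls; mkdir -p pics; python3 - <<'E'
from cell import manip
import cv2,numpy as np
for n in("top","scene"):
    p,d=manip.camera(n); cv2.imwrite(f"pics/{n}0.png",p); np.save(f"{n}0.npy",d)
    print(n,manip.camera_model(n))
print(manip.read_state())
E
```

```text
pics
top {'K': array([[529.54339581,   0.        , 315.04934436],
       [  0.        , 529.54339581, 240.26806184],
       [  0.        ,   0.        ,   1.        ]]), 'R': array([[ 1.74601284e-02, -9.99847537e-01, -2.15697708e-04],
       [-9.88802716e-01, -1.72352772e-02, -1.48230005e-01],
       [ 1.48203688e-01,  2.80139740e-03, -9.88952890e-01]]), 't': array([  64.10881884,  534.23281434, 1075.97902766])}
scene {'K': array([[503.61207404,   0.        , 328.15987147],
       [  0.        , 503.61207404, 236.17686139],
       [  0.        ,   0.        ,   1.        ]]), 'R': array([[ 0.88223226, -0.47051896, -0.01667751],
       [-0.2786024 , -0.49317439, -0.82411147],
       [ 0.37953515,  0.73170412, -0.56618207]]), 't': array([-438.21429122,  212.79438657, 1090.07538651])}
{'clock': 0.1, 'joints': array([ 1.09643737e+00,  3.00426753e-01,  1.52151790e+00,  2.43940740e-05,
        1.32066991e+00, -6.65975650e-02]), 'qd': array([-0.0031368 ,  0.00018514, -0.0018363 ,  0.00034317, -0.00367483,
        0.00010611]), 'effort': array([ 1.65428177e-03, -5.32648873e+01, -3.53277147e+01,  7.09788501e-02,
        2.35775043e-02, -6.09687959e-05]), 'eef_pos': array([217.98836821, 504.68948167, 187.43738463]), 'eef_rot': array([-3.14057459e+00, -9.15824995e-05,  2.73382516e+00]), 'wrist_force': array([0.12780792, 0.27395526, 0.24874886]), 'moment': array([-0.02409296, -0.00476633, -0.02993994]), 'finger_force': 0.0, 'finger_gap': 93.63450506014374}
```

View pics/top0.png

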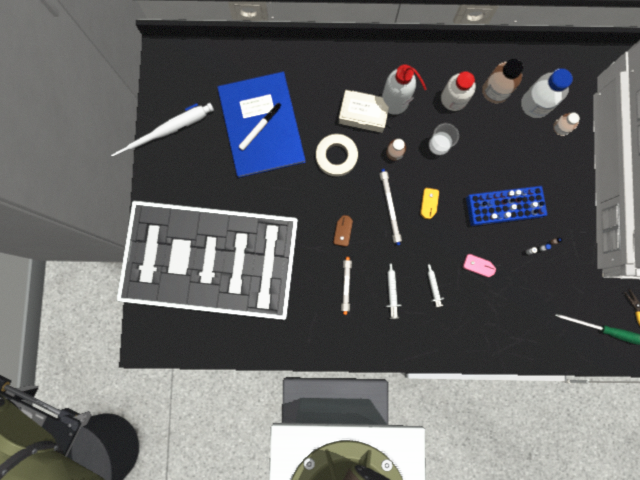

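View pics/scene0.png

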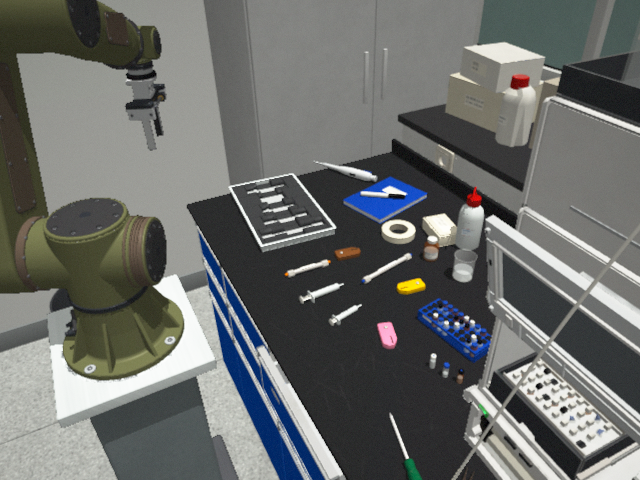

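```bash
cat > h.py <<'E'
import cv2,numpy as np
from cell import manip
M={n:manip.camera_model(n) for n in("top","scene")}
def ray(n,uv,z):
    m=M[n];C=-m["R"].T@m["t"]
    uv=np.atleast_2d(uv).astype(float)
    d=np.c_[uv,np.ones(len(uv))]@np.linalg.inv(m["K"]).T@m["R"]
    return C+d*((z-C[2])/d[:,2])[:,None]
def proj(n,X):
    m=M[n];c=np.atleast_2d(X)@m["R"].T+m["t"];c=c@m["K"].T;return c[:,:2]/c[:,2:]
def comp(mask,uv):
    n,l,s,c=cv2.connectedComponentsWithStats(mask.astype(np.uint8))
    ys,xs=np.nonzero(mask);i=np.argmin((xs-uv[0])**2+(ys-uv[1])**2);return l==l[ys[i],xs[i]]
def rect(m,z,n="top"):
    v,u=np.nonzero(m);P=ray(n,np.c_[u,v],z)[:,:2].astype(np.float32)
    (c,s,a)=cv2.minAreaRect(P);b=cv2.boxPoints((c,s,a));e=[b[1]-b[0],b[2]-b[1]]
    L=max(e,key=np.linalg.norm);ax=L/np.linalg.norm(L);
    if ax[0]<0: ax=-ax
    return np.array(c),sorted(s),ax,P
E
python3 - <<'E'
from h import *
p=cv2.imread("pics/top0.png");d=np.load("top0.npy")
g=cv2.cvtColor(p,cv2.COLOR_BGR2GRAY).astype(int);hsv=cv2.cvtColor(p,cv2.COLOR_BGR2HSV)
roi=np.zeros_like(g,bool);roi[160:325,318:515]=1
m=((p.max(2)>75))&roi
for n,uv,z in(("cl",(391,207),9),("cs",(347,285),9),("sl",(393,290),10),("ss",(435,285),8),("tc",(430,203),8)):
    mm=comp(m,uv);c,s,ax,P=rect(mm,z);t=(P-c)@ax;w=(P-c)@[-ax[1],ax[0]]
    prof=[int(np.ptp(w[(t>=a)&(t<a+6)])) if ((t>=a)&(t<a+6)).any() else 0 for a in np.arange(-90,90,6)]
    print(n,c.round(1),np.round(s,1),"ax",ax.round(3),"yaw",np.arctan2(-ax[0],ax[1]).round(3),prof)
    print("   depth z",[int(x) for x in np.percentile(1,[50])],"BGR",p[mm].mean(0).round())
# tray rim
r=np.zeros_like(g,bool);r[190:330,110:305]=1
rim=comp((g>190)&r,(130,205));c,s,ax,P=rect(rim,22);print("rim",c.round(1),np.round(s,1),ax.round(4))
hull=cv2.convexHull(P);q=cv2.approxPolyDP(hull,25,True);print(q[:,0].round(1))
pk=(g>190)&r&~rim
n,l,st,cc=cv2.connectedComponentsWithStats(pk.astype(np.uint8))
for i in range(1,n):
    if st[i,4]>150:
        cp,s,a,P=rect(l==i,8);t=(P-cp)@a;w=(P-cp)@[-a[1],a[0]]
        prof=[int(np.ptp(w[(t>=k)&(t<k+6)])) if ((t>=k)&(t<k+6)).any() else 0 for k in np.arange(-96,96,6)]
        print("pocket",cc[i].round(),cp.round(1),np.round(s,1),a.round(3),prof)
a=cv2.resize(p[195:325,110:305],None,fx=4,fy=4,interpolation=cv2.INTER_CUBIC);cv2.imwrite("pics/tray.png",a)
a=cv2.resize(p[160:325,325:510],None,fx=3.6,fy=3.6,interpolation=cv2.INTER_CUBIC);cv2.imwrite("pics/items.png",a)
E
```

```text
cl [616.7 -89.5] [ 19.3 173. ] ax [0.981 0.196] yaw -1.373 [6, 15, 18, 19, 15, 13, 13, 12, 13, 12, 14, 11, 13, 13, 13, 13, 11, 13, 12, 13, 12, 13, 11, 13, 12, 17, 18, 16, 11, 2]
   depth z [1] BGR [183. 185. 186.]
cs [442.5   5.5] [ 17.9 124.3] ax [ 0.999 -0.036] yaw -1.606 [0, 0, 0, 0, 6, 10, 17, 17, 16, 10, 13, 12, 12, 12, 13, 12, 10, 12, 12, 12, 13, 17, 17, 17, 10, 6, 0, 0, 0, 0]
   depth z [1] BGR [176. 185. 194.]
sl [432.2 -96.6] [ 31.8 117.1] ax [ 0.999 -0.032] yaw -1.603 [0, 0, 0, 0, 0, 16, 17, 14, 14, 31, 23, 17, 17, 17, 15, 17, 17, 17, 17, 15, 15, 17, 12, 6, 6, 0, 0, 0, 0, 0]
   depth z [1] BGR [192. 195. 194.]
ss [ 445.3 -185.5] [24.6 93.5] ax [0.99  0.144] yaw -1.426 [0, 0, 0, 0, 0, 0, 0, 17, 15, 23, 23, 15, 15, 13, 15, 15, 13, 15, 15, 13, 11, 7, 6, 0, 0, 0, 0, 0, 0, 0]
   depth z [1] BGR [188. 191. 190.]
tc [ 624.7 -175.8] [37.2 71.1] ax [ 0.99  -0.141] yaw -1.712 [0, 0, 0, 0, 0, 0, 0, 0, 0, 21, 30, 35, 35, 35, 35, 35, 35, 35, 35, 35, 33, 0, 0, 0, 0, 0, 0, 0, 0, 0]
   depth z [1] BGR [ 76. 197. 224.]
rim [487.4 312.6] [227.7 381.3] [0.0864 0.9963]
[[610.3 471. ]
 [392.7 5
[... 395 characters left out ...]
 22, 22, 0]
pocket [238. 263.] [485.7 238.9] [ 24.5 128.7] [ 0.996 -0.089] [0, 0, 0, 0, 0, 21, 24, 23, 23, 23, 21, 17, 17, 17, 19, 17, 19, 17, 17, 19, 15, 21, 22, 24, 22, 22, 19, 0, 0, 0, 0, 0]
pocket [208. 261.] [492.1 305.7] [32.3 97.7] [1.    0.011] [0, 0, 0, 0, 0, 0, 0, 17, 21, 21, 32, 30, 19, 21, 19, 19, 21, 19, 19, 17, 17, 19, 17, 17, 6, 0, 0, 0, 0, 0, 0, 0]
pocket [179. 257.] [497.4 365.5] [40.2 72.8] [ 0.996 -0.089] [0, 0, 0, 0, 0, 0, 0, 0, 0, 2, 36, 36, 39, 37, 39, 39, 39, 39, 37, 37, 37, 37, 2, 0, 0, 0, 0, 0, 0, 0, 0, 0]
pocket [115. 318.] [363.8 493.8] [23.3 47.2] [0.997 0.075] [0, 0, 0, 0, 0, 0, 0, 0, 0, 0, 0, 0, 21, 21, 21, 21, 23, 23, 21, 21, 0, 0, 0, 0, 0, 0, 0, 0, 0, 0, 0, 0]
```

View pics/tray.png

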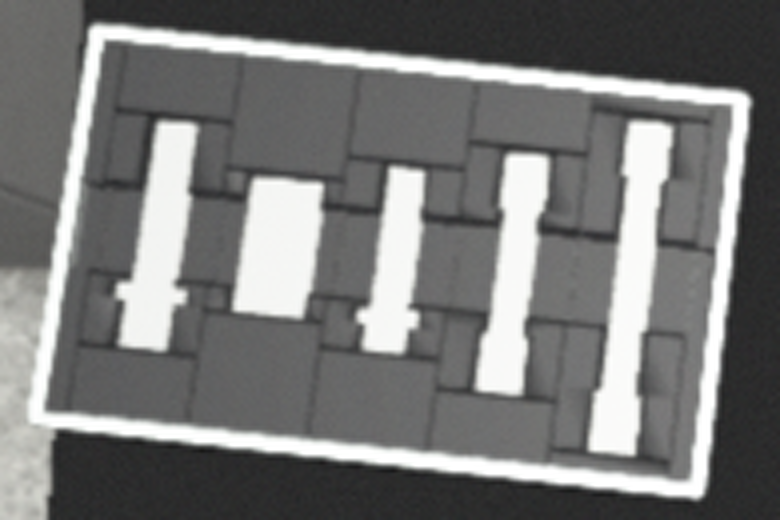

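View pics/items.png

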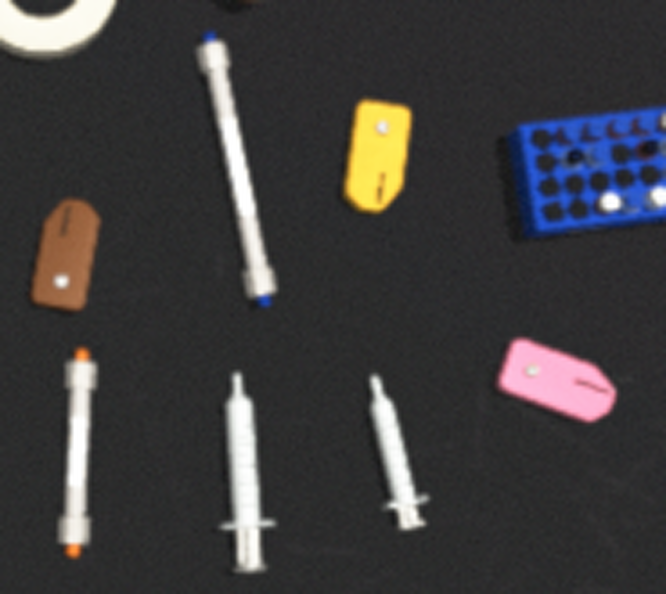

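Top view: the tray pockets from left to right are large syringe (149,253), cutter (180,256), small syringe (208,260), short column (238,264) and long column (268,267). All nozzle ends point up the image (+x). Loose items are long column (391,207), short column (347,285), large syringe (393,290) and small syringe (435,285), with nozzles up as well.

Cutter candidates are yellow (430,203), brown (343,231) and pink (480,265). Only the yellow one matches the description, and the crop confirms it.

```bash
cat > m.py <<'E'
from h import *
def items(p):
    roi=np.zeros(p.shape[:2],bool);roi[160:325,318:515]=1
    m=((p.max(2)>75))&roi;out={}
    for n,uv,z,L in(("cl",(391,207),9,172),("cs",(347,285),9,122),("sl",(393,290),11,116),("ss",(435,285),9,92),("tc",(430,203),8,66)):
        v,u=np.nonzero(comp(m,uv));P=ray("top",np.c_[u,v],z)[:,:2]
        out[n]=axis(P)+(L,)
    return out
def axis(P):
    c=P.mean(0);ax=np.array([1.,0])
    for _ in range(4):
        nn=np.array([-ax[1],ax[0]]);t=(P-c)@ax;w=(P-c)@nn
        b=np.arange(t.min()+4,t.max()-6,4)
        mid=[(w[(t>=k)&(t<k+4)].min()+w[(t>=k)&(t<k+4)].max())/2 for k in b]
        k,o=np.polyfit(b+2,mid,1);a=np.arctan2(ax[1],ax[0])+np.arctan(k);ax=np.array([np.cos(a),np.sin(a)])
    nn=np.array([-ax[1],ax[0]]);t=(P-c)@ax;
    return c+ax*(t.min()+t.max())/2+nn*o,np.arctan2(ax[1],ax[0]),np.ptp(t)
E
python3 - <<'E'
from m import *
p=cv2.imread("pics/top0.png")
for n,(c,a,l,L) in items(p).items(): print(n,c.round(1),a.round(3),round(l,1),L,"rad",np.hypot(*c).round())
g=cv2.cvtColor(p,cv2.COLOR_BGR2GRAY)
for uv in((150,240),(180,256),(208,260),(238,264),(268,267)):
    v,u=np.nonzero(comp(g>190,uv));c,a,l=axis(ray("top",np.c_[u,v],8)[:,:2]);print(c.round(1),a.round(3),l.round(1))
E
```

```text
cl [616.8 -89.9] 0.197 173.0 172 rad 623.0
cs [442.5   5.2] -0.037 124.3 122 rad 443.0
sl [432.3 -93.2] 0.062 117.4 116 rad 442.0
ss [ 445.  -182.4] 0.227 93.6 92 rad 481.0
tc [ 624.9 -175.4] -0.186 71.1 66 rad 649.0
[503.2 429.9] -0.093 122.2
[497.4 365.8] -0.083 72.8
[491.7 302.2] -0.085 98.8
[485.7 238.5] -0.088 128.7
[479.6 175. ] -0.09 178.4
```

Call:
jog_arm --rows '[2,-3.5,0,0,0,0.04,0.5,2,-3.5,0,0,0,0.04,0.5,2,-3.5,0,0,0,0.04,0.5,2,-3.5,0,0,0,0.04,0.5,2,-3.5,0,0,0,0.04,0.5,2,-3.5,0,0,0,0.04,0.5,2,-3.5,0,0,0,0.04,0.5,2,-3.5,0,0,0,0.04,0.5,2,-3.5,0,0,0,0.02,0.5,2,-3.5,0,0,0,0.02,0.5,2,-3.5,0,0,0,0,0.5,1,-3.5,0,0,0,0,0.5,0,-3.5,0,0,0,0,0.5,0,-3.5,0,0,0,0,0.5,0,0,0,0,0,0,0.5,0,0,0,0,0,0,0.5]' --newtons 30

```text
clock: 1.43
eef_pos: [448.0, 13.7, 187.8]
eef_rot: [3.142, -0.0, 3.091]
wrist_force: [-0.0, 0.3, -1.1]
finger_gap: 46.6
finger_force: 0.0
```

Call:
jog_arm --rows '[-0.55,-0.85,-3,0,0,0.014,0.5,0,0,-3,0,0,0,0.5,0,0,-3,0,0,0,0.5,0,0,-3,0,0,0,0.5,0,0,-3,0,0,0,0.5,0,0,-1.7,0,0,0,0.5,0,0,-0.98,0,0,0,0.5,0,0,0,0,0,0,0.5,0,0,0,0,0,0,1,0,0,0,0,0,0,1,0,0,0,0,0,0,1,0,0,0,0,0,0,1,0,0,0,0,0,0,1,0,0,0,0,0,0,1]'

```text
clock: 2.6
eef_pos: [442.8, 6.3, 11.5]
eef_rot: [-3.142, 0.001, 3.108]
wrist_force: [-0.8, -0.0, 0.2]
finger_gap: 10.6
finger_force: 0.0
```

Call:
jog_arm --rows '[0,0,0,0,0,0,1,0,0,0,0,0,0,1,0,0,0,0,0,0,1]'

```text
clock: 2.85
eef_pos: [442.6, 6.4, 11.2]
eef_rot: [3.142, -0.0, 3.108]
wrist_force: [-0.2, -0.8, 0.3]
finger_gap: 0.5
finger_force: 0.0
```

```bash
python3 - <<'E'
from h import *
p,d=manip.camera("scene");cv2.imwrite("pics/s1f.png",p)
q,d=manip.camera("top");cv2.imwrite("pics/t1f.png",q)
a=cv2.resize(p[180:350,230:430],(600,510),interpolation=3)
cv2.imwrite("pics/s1.png",a)
print(proj("scene",[[442.6,6.4,3.2],[442.5,5.2,9]]),manip.read_state()["finger_gap"])
E
```

```text
[[307.86927698 269.60305172]
 [307.95361405 268.04764051]] 0.5589196807547575
```

View pics/s1.png

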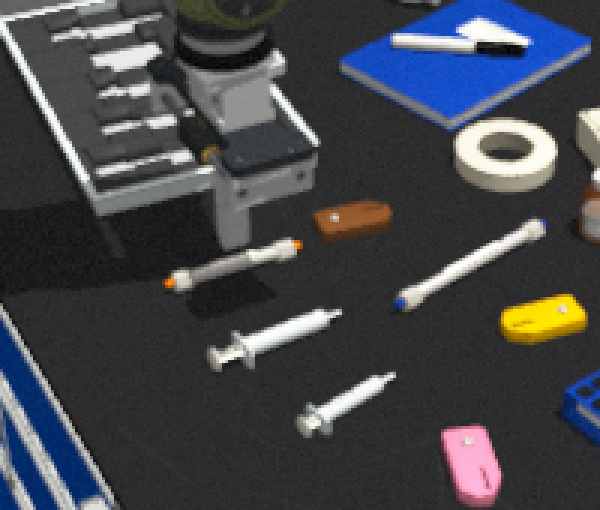

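The scene crop shows the short column untouched at about (235,265), with the closed fingers just behind it on the +y side at (235,248). I'll measure the real fingertip offset.

```bash
python3 - <<'E'
from m import *
q=cv2.imread("pics/t1f.png");p0=cv2.imread("pics/scene0.png");p1=cv2.imread("pics/s1f.png")
print("tip ground", ray("scene",[[308,262.5],[303,263],[313,262]],3).round(1))
def col(p):
    h=cv2.cvtColor(p,cv2.COLOR_BGR2HSV);m=cv2.inRange(h,(5,150,120),(17,255,255));n,l,s,c=cv2.connectedComponentsWithStats(m[230:300,270:345]);return [(c[i]+[270,230]).round(1) for i in range(1,n) if s[i,4]>4]
print(col(p0),col(p1))
for a in col(p0)+col(p1): print(ray("scene",a,9).round(1))
e=np.hypot(*(p1.astype(int)-p0).max(2)[:2]) if 0 else 0
st=manip.read_state();print(st["joints"].round(4),st["eef_pos"],st["eef_rot"])
a=cv2.resize(q[210:330,290:470],(780,520),interpolation=3);cv2.imwrite("pics/t1.png",a)
E
```

```text
tip ground [[455.9  32.7   3. ]
 [443.8  37.1   3. ]
 [468.   28.3   3. ]]
[array([340.2, 253. ]), array([329., 261.]), array([286. , 273.8])] [array([340.2, 253.1]), array([329., 261.]), array([286. , 273.8])]
[[543.5  20.9   9. ]]
[[502.   5.   9.]]
[[385.2  11.1   9. ]]
[[543.2  20.6   9. ]]
[[502.   5.   9.]]
[[385.2  11.1   9. ]]
[-0.0683  0.3144  1.9748 -0.      0.8524 -1.6053] [442.60571608   6.38481819  11.12390174] [-3.14158454e+00 -5.04234083e-05  3.10778634e+00]
```

View pics/t1.png

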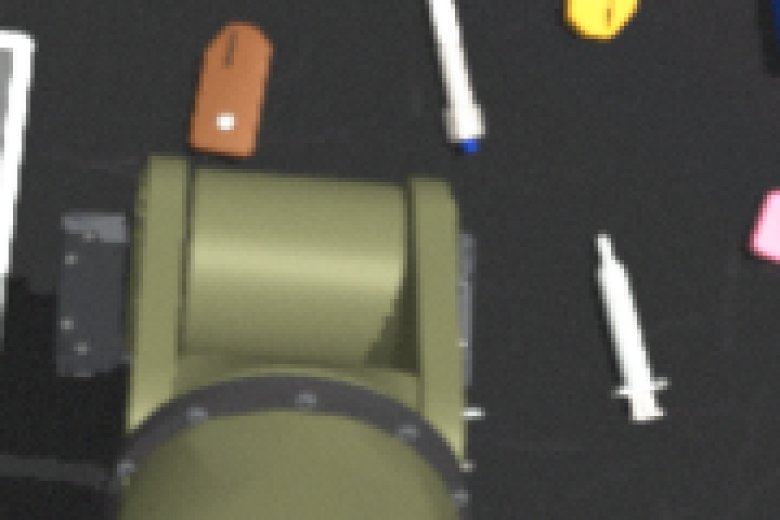

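The column hasn't moved, so the closed fingers must be above it. I'll check the fingertip height from depth.

```bash
python3 - <<'E'
from h import *
p,d=manip.camera("scene");m=M["scene"]
for v in range(244,274,2):
    o=[]
    for u in(304,308,311):
        z=float(d[v,u]);c=np.linalg.inv(m["K"])@[u,v,1]*z;X=m["R"].T@(c-m["t"]);o.append((X.round().astype(int).tolist(),int(p[v,u].max())))
    print(v,o)
E
```

```text
244 [([433, -1, 90], 108), ([409, -75, 144], 111), ([417, -74, 140], 67)]
246 [([435, 5, 79], 110), ([411, -71, 135], 117), ([417, -73, 135], 116)]
248 [([433, 2, 76], 108), ([410, -73, 131], 120), ([417, -74, 130], 138)]
250 [([433, 2, 70], 110), ([409, -74, 127], 124), ([449, -3, 68], 114)]
252 [([433, 3, 63], 110), ([440, -6, 67], 114), ([446, -9, 67], 115)]
254 [([435, 9, 53], 110), ([438, -9, 63], 116), ([447, -6, 58], 115)]
256 [([435, 10, 46], 108), ([438, -8, 56], 117), ([446, -7, 53], 113)]
258 [([434, 8, 42], 108), ([437, -10, 52], 116), ([448, -4, 44], 115)]
260 [([434, 8, 36], 110), ([438, -8, 44], 116), ([447, -5, 39], 110)]
262 [([433, 6, 31], 76), ([439, -5, 36], 83), ([467, 37, -3], 44)]
264 [([447, 38, -2], 26), ([455, 32, -1], 65), ([463, 30, -2], 135)]
266 [([444, 31, -3], 127), ([443, 5, 15], 179), ([449, 1, 16], 155)]
268 [([431, 4, 14], 162), ([442, 3, 11], 132), ([448, -1, 12], 112)]
270 [([429, 0, 11], 115), ([439, -3, 10], 68), ([452, 7, -2], 26)]
272 [([432, 7, -1], 29), ([440, 0, 1], 27), ([447, -3, 0], 30)]
```

Depth puts the visible fingertips at z ≈ 30 mm, although the reported TCP implies 3 mm. x and y agree. I'll open, lower in small steps and watch the force.

Call:
jog_arm --rows '[0,-0.1,0,0,0,0,0.5,0,0,0,0,0,0,0.5,0,0,0,0,0,0,0.5,0,0,0,0,0,0,0.5,0,0,-0.5,0,0,0,0.5,0,0,-0.5,0,0,0,0.5,0,0,0,0,0,0,0.5]'

```text
clock: 3.58
eef_pos: [442.0, 5.4, 0.1]
eef_rot: [3.142, -0.001, 3.108]
wrist_force: [0.4, -0.3, -0.3]
finger_gap: 43.5
finger_force: 0.0
```

```bash
cat > tip.py <<'E'
from h import *
p,d=manip.camera("scene");m=M["scene"];s=manip.read_state()
v,u=np.mgrid[0:480,0:640];c=np.stack([u,v,np.ones_like(u)],-1)@np.linalg.inv(m["K"]).T*d[...,None]
X=(c-m["t"])@m["R"];e=s["eef_pos"];g=s["finger_gap"]
near=(np.hypot(X[...,0]-e[0],X[...,1]-e[1])<45)&(d>0)&(p.max(2)>60)
P=X[near]
print("state",e.round(1),g.round(1),s["wrist_force"].round(1))
for z in range(0,70,5):
    k=P[(P[:,2]>=z)&(P[:,2]<z+5)]
    if len(k): print(z,len(k),k.min(0).round().astype(int),k.max(0).round().astype(int))
E
python3 tip.py
```

```text
Traceback (most recent call last):
  File "tip.py", line 7, in <module>
    print("state",e.round(1),g.round(1),s["wrist_force"].round(1))
                             ^^^^^^^
AttributeError: 'float' object has no attribute 'round'
```

```bash
sed -i 's/g.round(1)/round(g,1)/' tip.py; python3 tip.py; python3 - <<'E'
from h import *
p,d=manip.camera("scene")
cv2.imwrite("pics/s2.png",cv2.resize(p[180:300,250:400],(750,600),interpolation=3))
E
```

```text
state [442.4   5.4   0.8] 46.7 [ 0.2  0.7 -0.3]
0 15 [416  -3   0] [486  30   4]
5 25 [398  -6   5] [484   4  10]
10 63 [398  -7  10] [486  13  15]
15 32 [400  -4  15] [485   8  19]
20 8 [433 -27  20] [454  34  25]
25 12 [432 -32  25] [451  37  30]
30 25 [431 -33  30] [453  38  35]
35 15 [432 -33  36] [451  38  40]
40 19 [431 -33  40] [452  34  45]
45 15 [432 -32  45] [448  38  49]
50 18 [431 -33  50] [449  32  54]
55 21 [432 -34  55] [449  32  60]
60 22 [432 -32  60] [449  36  65]
65 14 [431 -32  66] [449  39  70]
```

View pics/s2.png

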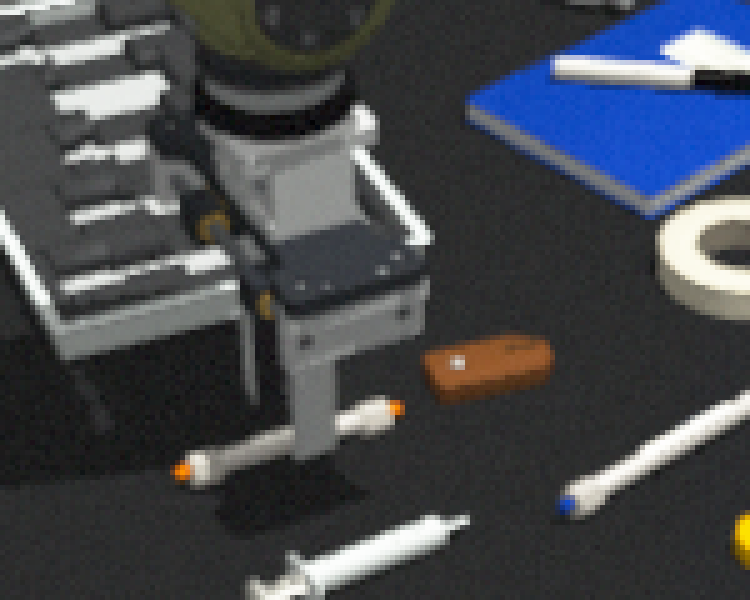

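The fingers straddle the short column at (285,440) in the crop, with the tips at about 20 mm and TCP reading 0.8. So tip z is reported z plus about 19.5 mm. I'll keep descending in small steps.

Call:
jog_arm --rows '[0,0,-0.5,0,0,0,0.5,0,0,-0.5,0,0,0,0.5,0,0,-0.4,0,0,0,0.5,0,0,0,0,0,0,0.5,0,0,0,0,0,0,0.5]'

```text
clock: 4.15
eef_pos: [442.4, 5.4, -13.2]
eef_rot: [3.142, -0.001, 3.108]
wrist_force: [-0.3, -0.1, 0.7]
finger_gap: 46.7
finger_force: 0.0
```

```bash
python3 tip.py | head -6
```

```text
state [442.6   5.4 -12.9] 47.2 [ 1.  -0.4  0.4]
0 22 [399 -19   0] [486  40   5]
5 28 [399 -19   6] [486  32  10]
10 81 [398 -30  10] [487  35  15]
15 41 [399 -34  15] [484  40  20]
20 18 [432 -34  20] [450  41  25]
```

Call:
jog_arm --rows '[0,0,-0.1,0,0,0,0.5,0,0,-0.1,0,0,0,0.5,0,0,0,0,0,0,0.5]'

```text
clock: 4.45
eef_pos: [442.6, 5.4, -14.9]
eef_rot: [-3.142, 0.0, 3.108]
wrist_force: [0.5, -0.4, 0.8]
finger_gap: 47.0
finger_force: 0.0
```

Call:
jog_arm --rows '[0,0,-0.1,0,0,0,0.5,0,0,0,0,0,0,0.5]'

```text
clock: 4.62
eef_pos: [442.6, 5.4, -16.0]
eef_rot: [-3.142, -0.0, 3.108]
wrist_force: [-0.0, -0.0, -0.2]
finger_gap: 47.0
finger_force: 0.0
```

Call:
jog_arm --rows '[0,0,-0.1,0,0,0,0.5,0,0,0,0,0,0,0.5]'

```text
clock: 4.78
eef_pos: [442.6, 5.4, -17.0]
eef_rot: [-3.142, -0.0, 3.108]
wrist_force: [-0.1, -0.2, -0.5]
finger_gap: 47.0
finger_force: 0.0
```

Call:
jog_arm --rows '[0,0,0,0,0,0,1,0,0,0,0,0,0,1,0,0,0,0,0,0,1,0,0,0,0,0,0,1,0,0,0,0,0,0,1,0,0,0,0,0,0,1,0,0,0,0,0,0,1,0,0,0,0,0,0,1,0,0,0,0,0,0,1]'

```text
clock: 5.53
eef_pos: [442.6, 5.4, -16.8]
eef_rot: [-3.142, 0.0, 3.108]
wrist_force: [0.8, -0.5, 0.1]
finger_gap: 10.3
finger_force: 30.0
```

Call:
jog_arm --rows '[0,0,2,0,0,0,1,0,0,3,0,0,0,1,0.4,2,2,0,0,0,1,0.5,3,0,0,0,-0.01,1,0.6,3,0,0,0,-0.01,1,0.6,3,0,0,0,-0.01,1,0.6,3,0,0,0,-0.01,1,0.6,3,0,0,0,-0.01,1,0.6,3,0,0,0,-0.005,1,0.35,2.27,0,0,0,0,1,0,1,0,0,0,0,1,0,0,-2,0,0,0,1,0,0,-1.5,0,0,0,1,0,0,0,0,0,0,1,0,0,0,0,0,0,1]'

```text
clock: 6.78
eef_pos: [484.7, 237.5, 17.8]
eef_rot: [-3.141, -0.002, 3.052]
wrist_force: [-0.4, -0.3, -1.1]
finger_gap: 10.4
finger_force: 30.0
```

```bash
python3 - <<'E'
from h import *
p,d=manip.camera("scene")
cv2.imwrite("pics/s3.png",cv2.resize(p[160:260,220:350],(780,600),interpolation=3))
E
```

```text
(no output)
```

View pics/s3.png

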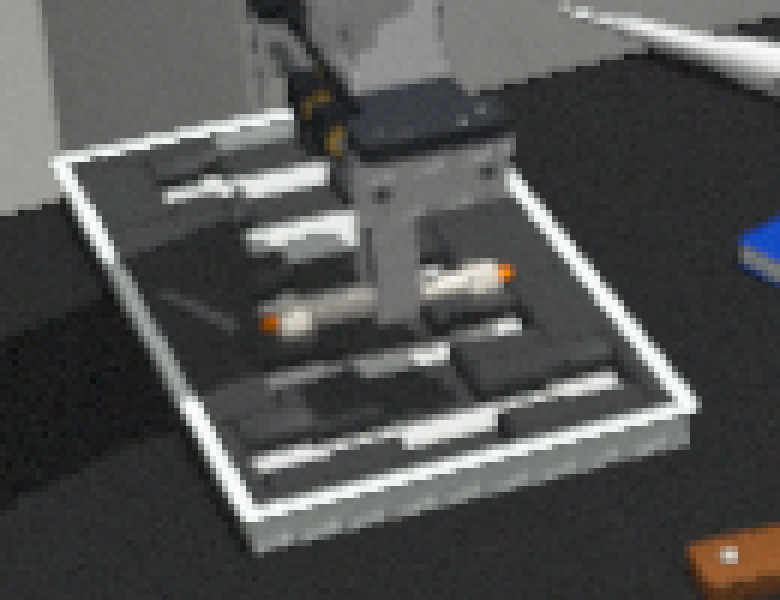

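The column hangs level above its pocket, ends at (270,322) and (505,271) in the crop. Lowering.

Call:
jog_arm --rows '[0,0,-0.8,0,0,0,1,0,0,-0.8,0,0,0,1,0,0,-0.6,0,0,0,1,0,0,-0.4,0,0,0,1,0,0,0,0,0,0,1]'

```text
clock: 7.25
eef_pos: [484.9, 238.0, -8.6]
eef_rot: [-3.141, -0.001, 3.053]
wrist_force: [-0.1, 0.3, -1.1]
finger_gap: 9.9
finger_force: 30.0
```

Call:
jog_arm --rows '[0,0,0,0,0,0,0.7,0,0,0,0,0,0,0.7,0,0,0,0,0,0,0.7,0,0,0,0,0,0,0.7,0,0,1,0,0,0,0.7,0,0,2,0,0,0,0.7,0,0,3,0,0,0,0.6,1,-2,2,0,0,0.026,0.5,1.2,-3,0,0,0,0.026,0.5,1.2,-3,0,0,0,0.026,0.5,1.2,-3,0,0,0,0.026,0.5,1.2,-3,0,0,0,0.026,0.5,1.2,-3,0,0,0,0.026,0.5,1.2,-3,0,0,0,0.026,0.5,1.2,-3,0,0,0,0.026,0.5,1.2,-3,0,0,0,0.026,0.5,1.2,-3,0,0,0,0.026,0.5,1.2,-3,0,0,0,0.026,0.5,0.19,-0.8,0,0,0,0,0.5]'

```text
clock: 8.83
eef_pos: [618.1, -93.9, 73.0]
eef_rot: [-3.141, 0.001, -2.946]
wrist_force: [-1.0, 0.1, 0.4]
finger_gap: 46.9
finger_force: 0.0
```

```bash
python3 - <<'E'
from h import *
p,d=manip.camera("top");cv2.imwrite("pics/t4f.png",p)
cv2.imwrite("pics/t4.png",cv2.resize(p[195:325,110:305],(780,520),interpolation=3))
print(manip.read_state()["eef_pos"],manip.read_state()["eef_rot"])
E
```

```text
[617.62304061 -93.27990396  72.71884347] [-3.14095962e+00  6.42746855e-04 -2.94737921e+00]
```

View pics/t4.png

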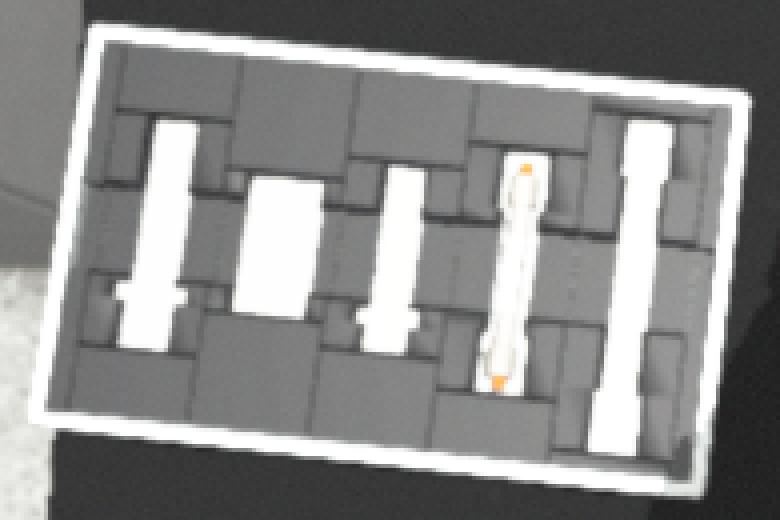

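Top crop: the short column lies well inside its pocket, plugs at (526,170) and (498,383). Next is the long column.

Call:
jog_arm --rows '[-0.08,0.34,-2.5,0,0,0.003,0.5,0,0,-2.5,0,0,0,0.5,0,0,-2,0,0,0,0.5,0,0,-1.2,0,0,0,0.5,0,0,-0.77,0,0,0,0.5,0,0,0,0,0,0,0.5,0,0,0,0,0,0,1,0,0,0,0,0,0,1,0,0,0,0,0,0,1,0,0,0,0,0,0,1,0,0,0,0,0,0,1,0,0,0,0,0,0,1,0,0,0,0,0,0,1,0,0,0,0,0,0,1,0,0,0,0,0,0,1]' --newtons 30

```text
clock: 10.13
eef_pos: [616.5, -86.6, -17.2]
eef_rot: [-3.141, 0.001, -2.941]
wrist_force: [-0.5, -0.4, 5.1]
finger_gap: 10.1
finger_force: 31.0
```

Call:
jog_arm --rows '[0,0,2,0,0,0,1,0,0,3,0,0,0,1,0,0,2,0,0,0,1,-1.3,2.5,0,0,0,-0.029,1,-1.3,2.5,0,0,0,-0.029,1,-1.3,2.5,0,0,0,-0.029,1,-1.3,2.5,0,0,0,-0.029,1,-1.3,2.5,0,0,0,-0.029,1,-1.3,2.5,0,0,0,-0.029,1,-1.3,2.5,0,0,0,-0.029,1,-1.3,2.5,0,0,0,-0.029,1,-1.3,2.5,0,0,0,-0.029,1,-1.3,2.5,0,0,0,-0.028,1,-0.74,1.11,0,0,0,0,1,0,0,-2,0,0,0,1,0,0,-1.5,0,0,0,1,0,0,0,0,0,0,1,0,0,0,0,0,0,1,0,0,0,0,0,0,1]'

```text
clock: 11.72
eef_pos: [479.3, 174.3, 18.1]
eef_rot: [3.141, 0.0, 3.053]
wrist_force: [0.6, -0.5, -1.2]
finger_gap: 10.1
finger_force: 30.0
```

Call:
jog_arm --rows '[0,0,-0.8,0,0,0,1,0,0,-0.8,0,0,0,1,0,0,-0.6,0,0,0,1,0,0,-0.4,0,0,0,1,0,0,0,0,0,0,1]'

```text
clock: 12.13
eef_pos: [478.7, 174.5, -9.0]
eef_rot: [-3.141, -0.001, 3.053]
wrist_force: [0.3, 0.6, -1.0]
finger_gap: 10.2
finger_force: 30.0
```

Call:
jog_arm --rows '[0,0,0,0,0,0,0.7,0,0,0,0,0,0,0.7,0,0,0,0,0,0,0.7,0,0,0,0,0,0,0.7,0,0,1,0,0,0,0.7,0,0,2,0,0,0,0.7,0,0,3,0,0,0,0.6,0,0,2,0,0,0,0.5,-0.5,-2.9,0,0,0,0.0168,0.5,-0.5,-2.9,0,0,0,0.0168,0.5,-0.5,-2.9,0,0,0,0.0168,0.5,-0.5,-2.9,0,0,0,0.0168,0.5,-0.5,-2.9,0,0,0,0.0168,0.5,-0.5,-2.9,0,0,0,0.0168,0.5,-0.5,-2.9,0,0,0,0.0168,0.5,-0.5,-2.9,0,0,0,0.0168,0.5,-0.5,-2.9,0,0,0,0.0168,0.5,-0.14,-0.67,0,0,0,0,0.5,0,0,0,0,0,0,0.5,0,0,0,0,0,0,0.5]'

```text
clock: 13.8
eef_pos: [432.4, -92.8, 71.7]
eef_rot: [3.141, 0.0, -3.08]
wrist_force: [-0.4, 0.5, -0.6]
finger_gap: 46.8
finger_force: 0.0
```

Call:
jog_arm --rows '[0,0,-2.5,0,0,0,0.5,0,0,-2.5,0,0,0,0.5,0,0,-2,0,0,0,0.5,0,0,-1.2,0,0,0,0.5,0,0,-0.65,0,0,0,0.5,0,0,0,0,0,0,0.5,0,0,0,0,0,0,1,0,0,0,0,0,0,1,0,0,0,0,0,0,1,0,0,0,0,0,0,1,0,0,0,0,0,0,1,0,0,0,0,0,0,1,0,0,0,0,0,0,1,0,0,0,0,0,0,1,0,0,0,0,0,0,1]' --newtons 15

```text
clock: 15.05
eef_pos: [432.5, -93.1, -17.0]
eef_rot: [3.142, 0.0, -3.079]
wrist_force: [-0.1, 1.1, 1.3]
finger_gap: 15.1
finger_force: 15.0
```

Call:
jog_arm --rows '[0,0,2,0,0,0,1,0,0,3,0,0,0,1,0,0,2,0,0,0,1,0.47,3.5,0,0,0,-0.0108,1,0.47,3.5,0,0,0,-0.0108,1,0.47,3.5,0,0,0,-0.0108,1,0.47,3.5,0,0,0,-0.0108,1,0.47,3.5,0,0,0,-0.0108,1,0.47,3.5,0,0,0,-0.0108,1,0.47,3.5,0,0,0,-0.0108,1,0.47,3.5,0,0,0,-0.0108,1,0.47,3.5,0,0,0,-0.0108,1,0.47,3.5,0,0,0,-0.0108,1,0.47,3.5,0,0,0,-0.0108,1,0.47,3.5,0,0,0,-0.0108,1,0.47,3.5,0,0,0,-0.0108,1,0.47,3.5,0,0,0,-0.0108,1,0.42,3.23,0,0,0,0,1,0,0,0,0,0,0,1,0,0,0,0,0,0,1]'

```text
clock: 16.72
eef_pos: [501.8, 430.0, 52.0]
eef_rot: [-3.141, -0.001, 3.055]
wrist_force: [-0.4, -1.1, 0.2]
finger_gap: 15.2
finger_force: 15.0
```

Call:
jog_arm --rows '[0.04,-0.05,-2,0,0,0,1,0,0,-1.6,0,0,0,1,0,0,-0.8,0,0,0,1,0,0,-0.8,0,0,0,1,0,0,-0.6,0,0,0,1,0,0,-0.25,0,0,0,1,0,0,0,0,0,0,1]'

```text
clock: 17.3
eef_pos: [502.9, 428.4, -7.7]
eef_rot: [-3.141, -0.0, 3.053]
wrist_force: [0.0, 0.3, 0.6]
finger_gap: 15.2
finger_force: 15.0
```

Call:
jog_arm --rows '[0,0,-0.1,0,0,0,0.66,0,0,0,0,0,0,0.66,0,0,0,0,0,0,0.66,0,0,0,0,0,0,0.66,0,0,1,0,0,0,0.66,0,0,2,0,0,0,0.66,0,0,3,0,0,0,0.6,0,0,2,0,0,0,0.5,-0.35,-3.6,0,0,0,0.02,0.5,-0.35,-3.6,0,0,0,0.02,0.5,-0.35,-3.6,0,0,0,0.02,0.5,-0.35,-3.6,0,0,0,0.02,0.5,-0.35,-3.6,0,0,0,0.02,0.5,-0.35,-3.6,0,0,0,0.02,0.5,-0.35,-3.6,0,0,0,0.02,0.5,-0.35,-3.6,0,0,0,0.02,0.5,-0.35,-3.6,0,0,0,0.02,0.5,-0.35,-3.6,0,0,0,0.02,0.5,-0.35,-3.6,0,0,0,0.02,0.5,-0.35,-3.6,0,0,0,0.02,0.5]'

```text
clock: 18.97
eef_pos: [460.6, -4.9, 72.5]
eef_rot: [-3.141, 0.001, -2.989]
wrist_force: [0.9, -0.4, 0.5]
finger_gap: 46.9
finger_force: 0.0
```

Call:
jog_arm --rows '[-0.35,-3.6,0,0,0,0.02,0.5,-0.35,-3.6,0,0,0,0.02,0.5,-0.35,-3.6,0,0,0,0.02,0.5,-0.35,-3.6,0,0,0,0.02,0.5,-0.18,-3.48,0,0,0,0,0.5,0,0,0,0,0,0,0.5,0,0,0,0,0,0,0.5]'

```text
clock: 19.55
eef_pos: [444.9, -183.4, 72.1]
eef_rot: [-3.141, 0.001, -2.913]
wrist_force: [0.0, 0.4, 0.1]
finger_gap: 46.7
finger_force: 0.0
```

```bash
python3 - <<'E'
from h import *
p,d=manip.camera("top");cv2.imwrite("pics/t5f.png",p)
cv2.imwrite("pics/t5.png",cv2.resize(p[195:325,110:305],(780,520),interpolation=3))
s=manip.read_state();print(s["eef_pos"],s["eef_rot"],s["finger_gap"])
E
```

```text
[ 444.99953804 -182.22995511   71.93503404] [-3.14140168e+00  4.31059036e-04 -2.91167954e+00] 46.79453781826796
```

View pics/t5.png

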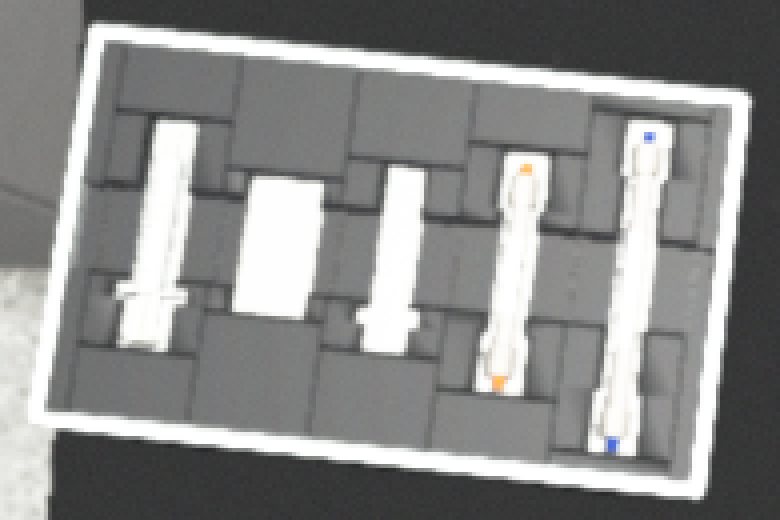

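Top crop: both columns and the large syringe lie in their pockets. Next is the small syringe.

Call:
jog_arm --rows '[0,0,-2.5,0,0,0,0.5,0,0,-2.5,0,0,0,0.5,0,0,-2,0,0,0,0.5,0,0,-1.2,0,0,0,0.5,0,0,-0.68,0,0,0,0.5,0,0,0,0,0,0,0.5,0,0,0,0,0,0,1,0,0,0,0,0,0,1,0,0,0,0,0,0,1,0,0,0,0,0,0,1,0,0,0,0,0,0,1,0,0,0,0,0,0,1,0,0,0,0,0,0,1,0,0,0,0,0,0,1,0,0,0,0,0,0,1]' --newtons 15

```text
clock: 20.85
eef_pos: [445.1, -182.1, -17.2]
eef_rot: [3.142, 0.0, -2.91]
wrist_force: [-0.4, 2.5, 3.5]
finger_gap: 12.1
finger_force: 16.4
```

Call:
jog_arm --rows '[0,0,2,0,0,0,1,0,0,3,0,0,0,1,0,0,2,0,0,0,1,0.33,3.5,0,0,0,-0.0246,1,0.33,3.5,0,0,0,-0.0246,1,0.33,3.5,0,0,0,-0.0246,1,0.33,3.5,0,0,0,-0.0246,1,0.33,3.5,0,0,0,-0.0246,1,0.33,3.5,0,0,0,-0.0246,1,0.33,3.5,0,0,0,-0.0246,1,0.33,3.5,0,0,0,-0.0246,1,0.33,3.5,0,0,0,-0.0246,1,0.33,3.5,0,0,0,-0.0246,1,0.33,3.5,0,0,0,-0.0246,1,0.33,3.5,0,0,0,-0.0246,1,0.33,3.5,0,0,0,-0.0246,1,0.31,2.9,0,0,0,0,1,0,0,0,0,0,0,1,0,0,0,0,0,0,1,0,0,0,0,0,0,1]'

```text
clock: 22.52
eef_pos: [490.7, 301.3, 52.2]
eef_rot: [-3.141, -0.001, 3.053]
wrist_force: [-0.8, 0.5, -0.4]
finger_gap: 12.3
finger_force: 15.0
```

Call:
jog_arm --rows '[0.03,0.05,-2,0,0,0,1,0,0,-1.6,0,0,0,1,0,0,-0.8,0,0,0,1,0,0,-0.8,0,0,0,1,0,0,-0.6,0,0,0,1,0,0,-0.3,0,0,0,1,0,0,0,0,0,0,1]'

```text
clock: 23.1
eef_pos: [491.3, 302.1, -8.6]
eef_rot: [-3.141, -0.0, 3.053]
wrist_force: [-0.7, -0.3, -0.3]
finger_gap: 12.7
finger_force: 15.0
```

Call:
jog_arm --rows '[0,0,-0.05,0,0,0,0.66,0,0,0,0,0,0,0.66,0,0,0,0,0,0,0.66,0,0,0,0,0,0,0.66,0,0,1,0,0,0,0.66,0,0,2,0,0,0,0.66,0,0,3,0,0,0,0.6,0,0,2,0,0,0,0.4,1,-3.6,0,0,0,-0.005,0.4,1,-3.6,0,0,0,-0.005,0.4,1,-3.6,0,0,0,-0.005,0.4,1,-3.6,0,0,0,-0.005,0.4,1,-3.6,0,0,0,-0.005,0.4,1,-3.6,0,0,0,-0.005,0.4,1,-3.6,0,0,0,-0.005,0.4,1,-3.6,0,0,0,-0.005,0.4,1,-3.6,0,0,0,-0.005,0.4,1,-3.6,0,0,0,-0.005,0.4,1,-3.6,0,0,0,-0.005,0.4,1,-3.6,0,0,0,-0.005,0.4]'

```text
clock: 24.77
eef_pos: [611.5, -131.6, 72.0]
eef_rot: [-3.141, 0.0, 2.993]
wrist_force: [1.0, -0.4, -0.0]
finger_gap: 56.3
finger_force: 0.0
```

Call:
jog_arm --rows '[0.68,-2.27,0,0,0,0,0.4,0.68,-2.27,0,0,0,0,0.4,0,0,0,0,0,0,0.4,0,0,0,0,0,0,0.4,0,0,0,0,0,0,0.4]'

```text
clock: 25.18
eef_pos: [624.7, -174.4, 71.4]
eef_rot: [3.141, -0.0, 2.993]
wrist_force: [0.2, -0.1, -0.1]
finger_gap: 56.7
finger_force: 0.0
```

```bash
python3 - <<'E'
from m import *
p=cv2.imread("pics/t5f.png");h=cv2.cvtColor(p,cv2.COLOR_BGR2HSV)
m=cv2.inRange(h,(18,100,60),(35,255,255));v,u=np.nonzero(comp(m>0,(430,203)));P=ray("top",np.c_[u,v],8)[:,:2]
print(cv2.minAreaRect(P.astype(np.float32)),axis(P),h[[185,195,205,215],430])
q=np.array([[y,x] for x,y in P]);t=P[:,0]
for a in range(595,660,6):
    k=P[(t>=a)&(t<a+3)]
    if len(k): print(a,k[:,1].min().round(1),k[:,1].max().round(1))
E
```

```text
((624.190185546875, -175.36053466796875), (37.94412612915039, 72.07999420166016), 81.39025115966797) (array([ 624.41757289, -174.81131854]), np.float64(-0.19446269298981522), np.float64(72.4543052772571)) [[160  14  54]
 [ 24   5 252]
 [ 29 150 255]
 [ 22 178 239]]
595 -183.0 -154.6
601 -187.4 -154.7
607 -191.9 -154.8
613 -192.0 -154.8
619 -192.1 -157.1
625 -194.4 -157.2
631 -194.5 -157.2
637 -194.6 -159.5
643 -196.9 -159.6
649 -197.0 -161.8
655 -192.7 -164.1
```

Call:
jog_arm --rows '[0,-0.1,-2.5,0,0,0.01,0.4,0,0,-2.5,0,0,0,0.4,0,0,-2,0,0,0,0.4,0,0,-1.2,0,0,0,0.4,0,0,-0.6,0,0,0,0.4,0,0,0,0,0,0,0.4,0,0,0,0,0,0,1,0,0,0,0,0,0,1,0,0,0,0,0,0,1,0,0,0,0,0,0,1,0,0,0,0,0,0,1,0,0,0,0,0,0,1,0,0,0,0,0,0,1,0,0,0,0,0,0,1]' --newtons 20

```text
clock: 26.35
eef_pos: [625.1, -175.9, -16.5]
eef_rot: [3.142, 0.0, 3.003]
wrist_force: [-1.4, 1.9, 5.0]
finger_gap: 31.6
finger_force: 20.0
```

Call:
jog_arm --rows '[0,0,2,0,0,0,1,0,0,3,0,0,0,1,0,0,2,0,0,0,1,-0.81,3.5,0,0,0,0.0033,1,-0.81,3.5,0,0,0,0.0033,1,-0.81,3.5,0,0,0,0.0033,1,-0.81,3.5,0,0,0,0.0033,1,-0.81,3.5,0,0,0,0.0033,1,-0.81,3.5,0,0,0,0.0033,1,-0.81,3.5,0,0,0,0.0033,1,-0.81,3.5,0,0,0,0.0033,1,-0.81,3.5,0,0,0,0.0033,1,-0.81,3.5,0,0,0,0.0033,1,-0.81,3.5,0,0,0,0.0033,1,-0.81,3.5,0,0,0,0.0033,1,-0.81,3.5,0,0,0,0.0033,1,-0.81,3.5,0,0,0,0.0033,1,-0.81,3.5,0,0,0,0.0033,1,-0.67,1.64,0,0,0,0,1,0,0,0,0,0,0,1]'

```text
clock: 28.02
eef_pos: [495.1, 368.4, 52.7]
eef_rot: [3.142, -0.0, 3.056]
wrist_force: [-0.4, -0.3, -0.4]
finger_gap: 31.3
finger_force: 20.0
```

Call:
jog_arm --rows '[0,0,0,0,0,0,1,0,0,0,0,0,0,1]'

```text
clock: 28.18
eef_pos: [497.0, 364.4, 52.9]
eef_rot: [-3.141, -0.0, 3.052]
wrist_force: [0.2, -0.4, -0.2]
finger_gap: 31.4
finger_force: 20.0
```

Call:
jog_arm --rows '[0,0.1,-2,0,0,0,1,0,0,-1.6,0,0,0,1,0,0,-0.8,0,0,0,1,0,0,-0.8,0,0,0,1,0,0,-0.6,0,0,0,1,0,0,-0.3,0,0,0,1,0,0,0,0,0,0,1]'

```text
clock: 28.77
eef_pos: [497.0, 366.2, -7.9]
eef_rot: [-3.142, 0.0, 3.052]
wrist_force: [0.3, -0.6, -1.6]
finger_gap: 31.6
finger_force: 20.0
```

Call:
jog_arm --rows '[0,0,-0.08,0,0,0,0.53,0,0,0,0,0,0,0.53,0,0,0,0,0,0,0.53,0,0,0,0,0,0,0.53,0,0,1,0,0,0,0.53,0,0,2,0,0,0,0.53,0,0,3,0,0,0,0.53,0,0,4,0,0,0,0.53,-1,-3.5,2,0,0,0,0.53,-1,-3.5,0,0,0,0,0.53,-1,-3.5,0,0,0,0,0.53,-1,-3.5,0,0,0,0,0.53,-1,-3.5,0,0,0,0,0.53,-1,-3.5,0,0,0,0,0.53,-1,-3.5,0,0,0,0,0.53,-1,-3.5,0,0,0,0,0.53,-1,-3.5,0,0,0,0,0.53,-1,-3.5,0,0,0,0,0.53,0,-3.5,0,0,0,0,0.53,0,-3.5,0,0,0,0,0.53]'

```text
clock: 30.43
eef_pos: [396.2, -55.2, 112.4]
eef_rot: [-3.141, 0.002, 3.053]
wrist_force: [0.3, -1.1, 0.2]
finger_gap: 44.4
finger_force: 0.0
```

```bash
python3 - <<'E'
from h import *
p,d=manip.camera("top");cv2.imwrite("pics/t6f.png",p)
cv2.imwrite("pics/t6.png",cv2.resize(p[195:325,110:305],(780,520),interpolation=3))
# heights of objects in tray
m=M["top"];v,u=np.mgrid[0:480,0:640];c=np.stack([u,v,np.ones_like(u)],-1)@np.linalg.inv(m["K"]).T*d[...,None]
X=(c-m["t"])@m["R"];b=np.array([-.089,.996]);
for n,q in dict(CL=(479.1,174.5),CS=(485.1,238.1),SS=(491.1,301.9),TC=(496.9,365.5),SL=(502.5,429.2)).items():
    s=(np.abs(X[...,0]-q[0])<15)&(np.abs(X[...,1]-q[1])<12);z=X[...,2][s];print(n,np.percentile(z,[10,50,95]).round(1))
h=cv2.cvtColor(p,cv2.COLOR_BGR2HSV);y=(cv2.inRange(h,(18,100,60),(35,255,255))>0);y[:,310:]=0
print(rect(comp(y,(180,256)),16)[:3])
E
```

```text
CL [ 6.1 11.  24.6]
CS [ 5.6 11.5 24.2]
SS [ 5.2 16.2 22.7]
TC [17.1 19.9 23.7]
SL [ 6.3 20.7 26.9]
(array([495.19570923, 366.91702271]), [34.416534423828125, 65.41993713378906], array([ 0.99613607, -0.0878237 ], dtype=float32))
```

View pics/t6.png

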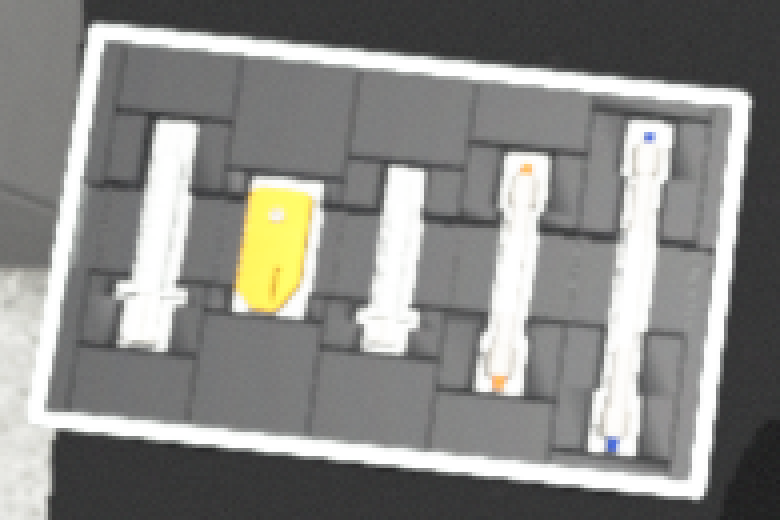

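Final crop: all five pieces lie in their own pockets, and their heights match lying on the pocket floor. Handing in.

```bash
python3 -c "
from cell import manip
print(manip.sign_off())"
```

```text
the job is handed in; nothing more can be done
None
```

All five pieces are lying in their own pockets, the arm is clear of them, and the job was handed in at about 30 s of the 104 s; the sign-off call gave no verdict, but the last top picture and the depth heights show every piece down on its pocket floor.

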